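# Open the control box: loosen its wing screws and lift off the cover

## Task

Loosen the three captive wing screws on the control box by turning each counter-clockwise to its stop, with the cover still in place. Then lift the cover straight off by its handle, carry it to the empty steel tray and lower it in so that it lies flat on the tray's floor, handle up, before you let go. Leave the copper nozzle, the angle iron and the square tube standing where they are.

Things in the scene. Friction and masses are not known exactly. Their poses are not given: they have to be found in the camera images.
- control_box: grey steel box, fixed, 100 wide (y), from x = -68 to +110, rim 50 high. Origin on the worktop under the middle of the seated cover, z up. Beyond x = 68 its top is a fixed strip, 54 high, with a black cable gland (21 wide, 30 tall, at x = 93, y = 22) and a toggle switch (15 tall, at x = 91, y = -24). Three wing screws on studs in the box come up through slots in the cover; they stay in the box.
- wing_a (a joint): turn of wing screw A, rad: 0 is fully tight; it grows as the screw is turned counter-clockwise (seen from above) to the stop at 1.40, where the wing lies along its slot and the cover can pass over it (it passes from about 1.2 on). Friction about 0.08 N m, stays where it is left.
- wing_a_top (a point): middle of the top of wing screw A: a plain steel wing 24 long, 7 thick, 22.5 tall, its top 24 above the cover's top face, at x = -46, y = 29 in the box frame. It turns about its vertical axis through this point. The point's x axis runs along the 24 mm length, z is up; its slot runs along the box's x
- wing_b (a joint): turn of wing screw B, rad: 0 is fully tight; it grows as the screw is turned counter-clockwise (seen from above) to the stop at 1.40, where the wing lies along its slot and the cover can pass over it (it passes from about 1.2 on). Friction about 0.08 N m, stays where it is left.
- wing_b_top (a point): middle of the top of wing screw B: a plain steel wing 24 long, 7 thick, 22.5 tall, its top 24 above the cover's top face, at x = -47, y = -24 in the box frame. It turns about its vertical axis through this point. The point's x axis runs along the 24 mm length, z is up; its slot runs along the box's y
- wing_c (a joint): turn of wing screw C, rad: 0 is fully tight; it grows as the screw is turned counter-clockwise (seen from above) to the stop at 1.40, where the wing lies along its slot and the cover can pass over it (it passes from about 1.2 on). Friction about 0.08 N m, stays where it is left.
- wing_c_top (a point): middle of the top of wing screw C: a plain steel wing 24 long, 7 thick, 22.5 tall, its top 24 above the cover's top face, at x = 47, y = -6 in the box frame. It turns about its vertical axis through this point. The point's x axis runs along the 24 mm length, z is up; its slot runs along the box's y
- cover_seat (a point): point of the box, 50 above its origin, where the cover's origin lies while the cover is seated (axes as the box)
- cover: grey cover plate of the box, loose, 132 (x) by 92 (y) by 4 thick, about 0.25 kg, with three slots 30 by 12 round the wing screws. Origin in the middle of the underside, z up. A steel bridge handle stands in its middle.
- cover_handle (a point): middle of the handle's round bar: 9 thick, straight for 40 along the cover's y, 46 above the cover's underside, on two legs at y = -28 and 28. The bar's top is 20 or more above the tops of the wings.
- steel_tray: empty low tray of dark steel, fixed, open at the top: 170 (x) by 130 (y) outside, 18 high, walls and floor 3 thick; inside 164 by 124. Origin in the middle of the underside. The cover fits in flat with its long side along the tray's, either way round.
- mig_gun: obstacle, fixed: welding gun lying on a rest to the left of the work, its hose running over the near edge of the worktop; origin inside it. All of it is lower than 200
- toggle_fixture: obstacle, fixed: toggle clamp on a rusty plate 100 by 170, at the far left of the work, its red handle upright, lower than 200; origin in the middle of the plate
- bench_vise: obstacle, fixed: green bench vise at the right of the work, 130 tall; origin near the middle of its foot
- copper_nozzle: bystander: copper-coloured tube standing upright, 27 across, 58 tall, on the robot's side of the box; origin in the middle of its foot
- angle_iron: bystander: dark angle-iron offcut, 45 (x) by 70 (y), upright leg 50 tall at +x, beyond the tray; origin in the middle of its underside
- square_tube: bystander: rusty square-tube offcut lying flat, 30 (x) by 60 (y) by 30 tall, on the robot's side of the tray; origin in the middle of its underside

How it is judged:
By the outcome, as a careful person would: the job done as asked, in the order asked, and still so for the second after the job is handed in, with the robot touching nothing.
It also fails if it takes over 69 s, if anything falls off the work surface, if the arm or the gripper's body presses on something with over 40 N, if the wrist force passes 120 N, or if a joint passes its speed limit or range.

## Robot

A 6-joint arm with a two-finger parallel gripper is mounted at the origin on a cart in front of the work surface, level with it; the furniture and walls round the work are solid. World frame = base frame: x ahead of the robot, y to its left, z up, the work surface at z = 0. Lengths are in mm, angles in degrees, forces in N, time in s.
With the tool pointing down it reaches from about 300 to 850 mm from the base axis. Payload 4.2 kg.
Tool frame: the origin (TCP) lies between the finger pads; the fingertips stand 19 mm ahead of it and the grasp point (between the pads) is the TCP (env.tips_ahead is the distance from the TCP to the fingertips, in mm); z points along the fingers, y is the direction in which the jaws open and shut (so a half turn about z gives the same grasp; the last joint's range is limited). The gripper opens to 91 mm and grips with 3 to 60 N. Pads are 32 mm wide; open, the fingers measure 118 mm over their backs; the gripper's body (76 mm by 178 mm) begins 60 mm behind the grasp point.
Start: joints at [-75.459, 18.312, 89.639, -0, 72.044, -1.146], TCP at [155.478, -553.595, 232.976] pointing down, gripper open.
Joint ranges: [-177.97, 177.97], [-48.28, 115.42], [12.27, 149.76], [-77.06, 257.06], [2.81, 150.46], [-146.56, 146.56]. Speed limits (degrees/s): [147.25, 147.25, 180, 180, 180, 180].

## Interface

Orientations are given as [roll, pitch, yaw] about the fixed x, y, z axes, in that order (R = Rz(yaw) Ry(pitch) Rx(roll)).
In Python, from workcell import telemetry, viewer, job_done, env gives the robot as it stands. The module is installed in compiled form; this text tells all that it offers.
- The arm moves only by the shell command python3 -m jog 'ROWS' [FORCE]. ROWS is JSON, a list of rows, each a list of 3 entries, a list of its own where there are three numbers: the shift along the tool's x, y, z in cm, then the turn about the tool's z in degrees, then the opening, from 0 (shut) to 1 (fully open). A call has 1 to 10 rows; each row shifts and turns the pose as measured when the row begins, along the tool's axes as they then stand; what a row does not reach is not made up. A row lasts 1/8 s, in which the tool goes at most 62.5 mm and 10.7 degrees, less where a joint would pass 70% of its speed; a pose out of reach is approached as far as the arm can. A call is refused whole if a number of a shift passes 6.25 or a number of a turn 10.7, either way. A call with a gripper value outside its range is refused whole. The fingers move at their own pace and stop on an object; FORCE is the grip in N (left out, the last holds). Time passes only in rows, so rows that do not move let the fingers close. It gives the time, the measured TCP pose, the force and the opening at its end, in the units of the state.
- telemetry.state(): the state, without advancing time (a new reading comes with each control period).
- viewer.grab_frame(name): name is "scene" or "side" or "wrist"; returns a dict with "color" (400x640x3 uint8, red, green, blue), "K" (3x3 intrinsics, pixels), "k1" (the pictures are not rectified: a ray, as slopes to the right and down, at radius r is drawn at 1 + k1 r^2 times it, then the intrinsics apply), "rvec" (rotation vector, rad) and "tvec" (3), from world to camera coordinates, as OpenCV has them. Camera axes: x right, y down, z forward; pixel columns grow to the right and rows downward; lengths in mm; the calibration is good to about 2 mm. A picture is of the moment at which its call begins. There is no depth.
- job_done(): hands the job in, once; it reports no verdict.
The state is a dict: "time_s": time; "qpos": joint angles; "qvel": joint speeds; "effort": joint torques, N m; "ee_pos": TCP position; "ee_rot": TCP orientation; "force": force on the tool from outside, world axes, zero at the start; "torque": the same for the moment, N m; "gripper_width": finger opening in mm.
Only numpy, scipy, OpenCV 4.12 (cv2) and the standard library are available. Lean on these libraries where they do the work, as an engineer would, in place of code of your own. Each camera call takes 0.05 s, during which the arm holds its last target. There are 200 camera calls.

## Working session

There is one attempt and no reset: what is moved stays moved. The work goes in short steps, Python scripts to look and compute and a shell command to move; the robot and the scene stay as the last step left them, time stands still between calls to the robot, and variables do not carry over. Pictures are saved under pics/ and viewed, about 8 in all and at most 12, crops included, and the job is handed in when it is done.

```bash
mkdir -p pics; cat > h.py <<'E'
import numpy as np, cv2
from workcell import telemetry, viewer, job_done, env
from scipy.spatial.transform import Rotation as R
import pickle
def grab(name, fn):
    f=viewer.grab_frame(name); pickle.dump(f,open(f'pics/{fn}.pkl','wb'))
    cv2.imwrite(f'pics/{fn}.png',f['color'][:,:,::-1]); return f
def load(fn): return pickle.load(open(f'pics/{fn}.pkl','rb'))
def ray(f,u,v):
    K=np.array(f['K']); k1=f['k1']
    d=np.array([(u-K[0,2])/K[0,0],(v-K[1,2])/K[1,1]]); s=d.copy()
    for _ in range(30): s=d/(1+k1*(s@s))
    Rm=R.from_rotvec(np.ravel(f['rvec'])).as_matrix(); t=np.ravel(f['tvec'])
    return -Rm.T@t, Rm.T@np.array([s[0],s[1],1])
def atz(f,u,v,z):
    c,d=ray(f,u,v); return c+d*(z-c[2])/d[2]
def tri(*o):
    A=np.zeros((3,3));b=np.zeros(3)
    for f,u,v in o:
        c,d=ray(f,u,v); d/=np.linalg.norm(d); P=np.eye(3)-np.outer(d,d); A+=P;b+=P@c
    return np.linalg.solve(A,b)
def proj(f,P):
    K=np.array(f['K']); Rm=R.from_rotvec(np.ravel(f['rvec'])).as_matrix()
    p=Rm@np.array(P,float)+np.ravel(f['tvec']); s=p[:2]/p[2]; s=s*(1+f['k1']*(s@s))
    return K[0,0]*s[0]+K[0,2],K[1,1]*s[1]+K[1,2]
E
python3 - <<'E'
from h import *
ims=[grab(n,n+'0') for n in('scene','side','wrist')]
for f in ims: print(f['K'],f['k1'],ray(f,320,200))
print(telemetry.state())
E
```

```text
[[428.19733602   0.         321.59250962]
 [  0.         428.19733602 202.58543121]
 [  0.           0.           1.        ]] -0.06230090548032185 (array([ 20.28046426, 720.60439556, 529.77915479]), array([ 0.549366  , -0.71700975, -0.4291204 ]))
[[400.18304653   0.         318.63039817]
 [  0.         400.18304653 197.25558354]
 [  0.           0.           1.        ]] -0.03926759287381327 (array([311.8101932 , 918.20513772, 515.83731334]), array([ 0.21197694, -0.88216252, -0.42061122]))
[[282.72602922   0.         319.74678403]
 [  0.         282.72602922 200.10750815]
 [  0.           0.           1.        ]] -0.02771534884902033 (array([ 225.89718774, -534.93104753,  384.56858363]), array([-0.24685227, -0.06903506, -0.96659147]))
{'time_s': 0.15, 'qpos': array([-7.54574166e+01,  1.83429564e+01,  8.96896828e+01, -7.81233195e-04,
        7.20423477e+01, -1.14672655e+00]), 'qvel': array([ 0.10553173, -0.17414683, -0.15633881,  0.02912723, -0.03488795,
       -0.01224787]), 'effort': array([ 2.49033246e-04, -4.12773263e+01, -2.32153863e+01,  7.27916043e-02,
        4.33885690e-02, -9.52401115e-05]), 'ee_pos': array([ 155.39520756, -553.24945926,  232.32062314]), 'ee_rot': array([-1.79925013e+02, -7.57987842e-04,  1.56895508e+01]), 'force': array([0.88357017, 0.11850872, 0.9439232 ]), 'torque': array([ 3.34086932e-05, -1.49561909e-02, -2.00823564e-02]), 'gripper_width': 91.2822964938157}
```

View pics/scene0.png

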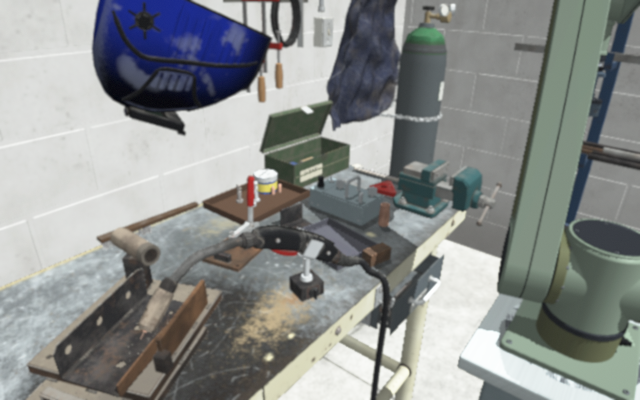

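View pics/side0.png

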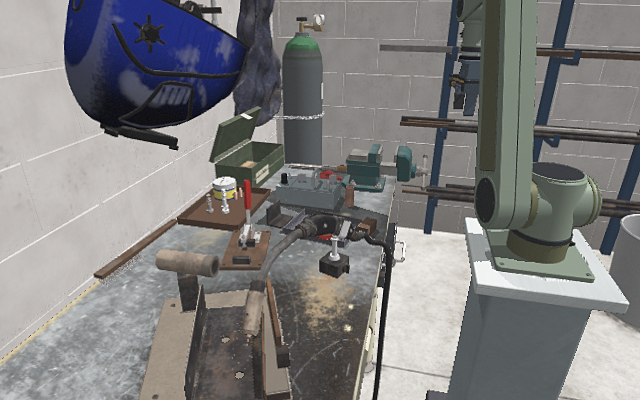

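The box is at about (345,203) in scene and (310,188) in side. The tray is in front of the gun, at about (330,240) in scene. I'll enlarge both for rough positions.

```bash
python3 - <<'E'
from h import *
a=cv2.imread('pics/scene0.png')[160:290,240:440];b=cv2.imread('pics/side0.png')[150:250,230:430]
a=cv2.resize(a,None,fx=4,fy=4,interpolation=2)[:300+20];b=cv2.resize(b,None,fx=4,fy=4,interpolation=2)[:280]
cv2.imwrite('pics/c0.png',np.vstack([a,b]))
f=load('scene0');g=load('side0')
for z,p in((70,(345,203)),(3,(330,240)),(0,(383,224))):print(atz(f,*p,z))
for z,p in((70,(310,188)),(3,(287,215))):print(atz(g,*p,z))
E
```

```text
[551.0710505  -74.06848987  70.        ]
[538.67282542   1.17305268   3.        ]
[ 484.05364591 -156.14069347    0.        ]
[583.02077073 -88.32971532  70.        ]
[636.57638419 -36.67027459   3.        ]
```

View pics/c0.png

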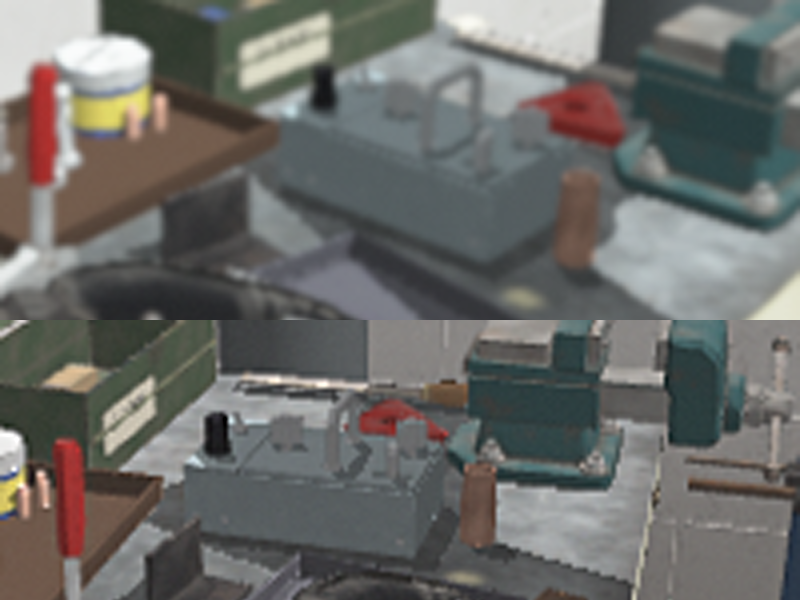

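```bash
python3 - <<'E'
from h import *
f=load('scene0');g=load('side0')
print('handle',tri((f,353.7,179.5),(g,315.7,169.5)))
print('gland top',tri((f,240+322/4,160+68/4),(g,230+217/4,150+95/4)))
print('tray corner', atz(f,240+345/4,160+235/4,18), atz(f,240+440/4,160+290/4,18))
E
python3 -m jog '[[[0,0,-4],0,1],[[5.1,-3.25,-0.6],0,1],[[5.1,-3.25,-0.6],0,1],[[5.1,-3.25,-0.6],0,1],[[5.1,-3.25,-0.6],0,1],[[5.1,-3.25,-0.6],0,1],[[5.1,-3.25,-0.6],0,1],[[5.1,-3.25,-0.6],0,1],[[5.1,-3.25,-0.6],0,1],[[5.1,-3.25,-0.6],0,1]]'
```

```text
handle [ 584.04515933 -158.90344407   98.61658383]
gland top [ 673.50738287 -131.98675619   88.30728325]
tray corner [594.65437478 -56.9622551   18.        ] [507.91490371 -37.49610568  18.        ]
time_s: 1.4
ee_pos: [526.8, -139.6, 327.2]
ee_rot: [-179.8, -0.0, 15.2]
force: [1.2, -0.5, 0.5]
gripper_width: 91.4
```

```bash
python3 -m jog '[[[5,2,0],-5,1],[[1,0,0],-5,1],[[0,0,0],0,1]]'
python3 - <<'E'
from h import *
f=grab('wrist','w1'); print(telemetry.state()['ee_pos'],ray(f,320,200))
c=f['color']; cv2.imwrite('pics/w1b.png',cv2.resize(c[:,:,::-1],(800,500),interpolation=2))
E
```

```text
time_s: 1.78
ee_pos: [593.8, -137.5, 325.8]
ee_rot: [-179.7, -0.0, 25.9]
force: [0.1, 0.5, -0.7]
gripper_width: 90.9
[ 593.3720109  -137.77972432  325.62434274] (array([ 660.07258929, -107.79128638,  478.13751885]), array([-0.23216807, -0.10799044, -0.96666281]))
```

View pics/w1b.png

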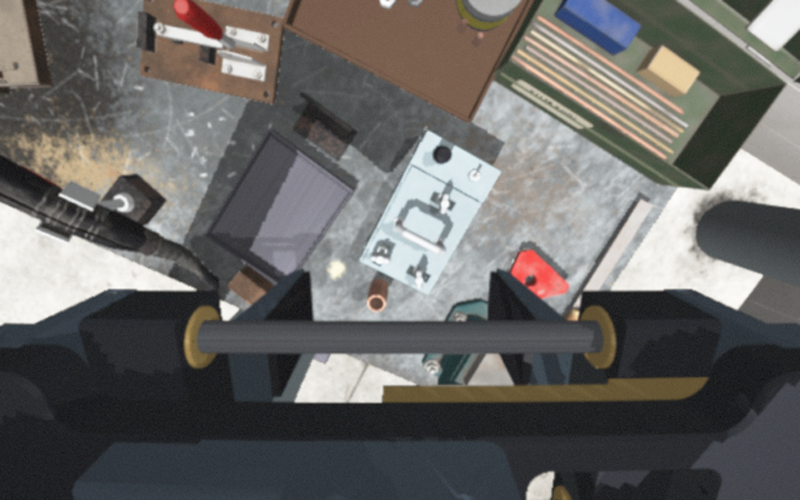

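Wrist view shows everything. Box centre is about (430,215), tray about (283,205), nozzle (376,300), tube (250,285), angle iron (325,125), all in 1.25x pixels. I'll enlarge it.

```bash
python3 - <<'E'
from h import *
c=cv2.imread('pics/w1.png')
a=cv2.resize(c[95:250,280:410],None,fx=3.8,fy=3.8,interpolation=2)
cv2.imwrite('pics/c1.png',a)
f=load('w1')
for n,p,z in(('gland',(442,154),84),('barL',(400,238),96),('barR',(443,250),96),('boxFL',(427,129),54),('boxFR',(500,167),54),('boxNR',(427,295),50),('boxNL',(361,258),50),
 ('tF',(273,130),18),('tR',(356,183),18),('tN',(300,280),18),('tL',(207,233),18),('nozz',(377,303),58),('tube',(250,285),30)):
  print(n,atz(f,p[0]/1.25,p[1]/1.25,z).round(1))
E
```

```text
gland [ 681.5 -145.7   84. ]
barL [ 580.7 -144.5   96. ]
barR [ 589.4 -193.7   96. ]
boxFL [ 700.2 -120.4   54. ]
boxFR [ 700.  -216.5   54. ]
boxNR [ 518.3 -213.5   50. ]
boxNL [ 526.3 -115.9   50. ]
tF [619.3  50.6  18. ]
tR [604.9 -69.4  18. ]
tN [450.3 -53.6  18. ]
tL [457.1  84.5  18. ]
nozz [ 483.  -158.9   58. ]
tube [419.    3.7  30. ]
```

View pics/c1.png

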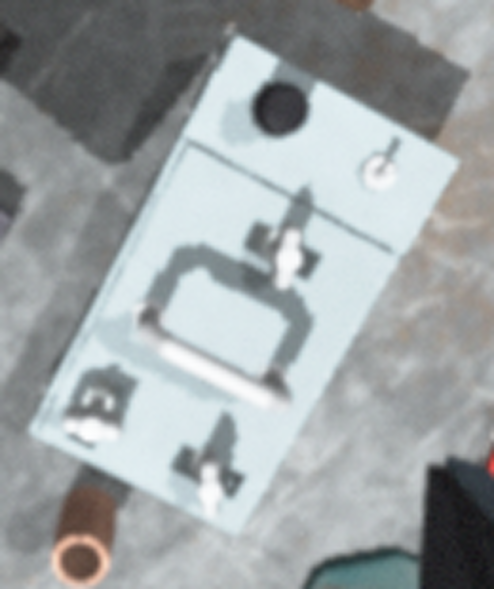

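```bash
cat >> h.py <<'E'
from scipy.optimize import least_squares
def fit(f,obs,x0):
    def tr(p,P): c,s=np.cos(p[2]),np.sin(p[2]); return [p[0]+c*P[0]-s*P[1],p[1]+s*P[0]+c*P[1],P[2]]
    r=lambda p:np.ravel([np.subtract(proj(f,tr(p,P)),uv) for uv,P in obs])
    s=least_squares(r,x0,loss='soft_l1'); return s.x, r(s.x).reshape(-1,2).round(1)
E
python3 - <<'E'
from h import *
f=load('w1')
q=lambda u,v:(u/3.8+280-.4,v/3.8+95-.4)
o=[(q(235,32),(110,50,54)),(q(457,160),(110,-50,54)),(q(240,535),(-68,-50,50)),(q(30,432),(-68,50,50)),
 (q(282,108),(93,22,84)),(q(92,430),(-46,29,78)),(q(208,490),(-47,-24,78)),(q(288,257),(47,-6,78)),(q(217,367),(0,0,100))]
x,r=fit(f,o,[584,-160,0]); print(x,np.degrees(x[2]),r.tolist())
o=[((u/1.25-.1,v/1.25-.1),P) for (u,v),P in (((273,130),(85,65,18)),((356,183),(85,-65,18)),((300,280),(-85,-65,18)),((207,233),(-85,65,18)))]
t,r=fit(f,o,[540,0,0]); print(t,np.degrees(t[2]),r.tolist())
for u,v in((500,80),(700,185),(590,130)): print(atz(f,u/1.25,v/1.25,0), atz(f,u/1.25,v/1.25,100))
E
```

```text
[ 5.88663245e+02 -1.66067078e+02 -2.67852052e-02] -1.5346792108791398 [[-0.8, -0.1], [0.7, -0.7], [-0.5, 0.2], [-0.8, -0.0], [0.6, -0.0], [-0.0, -0.5], [0.8, 0.0], [-0.0, 0.1], [-0.0, 1.5]]
[ 5.32388694e+02  4.57963072e+00 -1.52895898e-01] -8.760289679871319 [[-1.5, -5.7], [2.3, 0.1], [-6.1, 4.2], [1.9, 0.2]]
[ 797.57454719 -177.49791608    0.        ] [ 768.81672073 -162.91913342  100.        ]
[ 805.61598082 -487.23695289    0.        ] [ 775.17632993 -407.87784561  100.        ]
[ 797.44875172 -312.03333856    0.        ] [ 768.71723473 -269.31716504  100.        ]
```

```bash
python3 -m jog '[[[2.2,5.0,0],0,0.35],[[0,0,3],8.8,0.35],[[0,0,5],8.8,0.35],[[0,0,5],0,0.35],[[0,0,4],0,0.35],[[0,0,0],0,0.35]]' 30
```

```text
time_s: 2.58
ee_pos: [630.0, -176.7, 152.7]
ee_rot: [-179.8, 0.1, 6.8]
force: [-0.2, -1.0, 0.4]
gripper_width: 34.2
```

```bash
python3 -m jog '[[[0.6,-0.3,2],-1.5,0.35],[[0,0,0],0,0.35]]'
python3 - <<'E'
from h import *
f=grab('wrist','w2'); print(telemetry.state()['ee_pos'])
c=f['color'].copy()
for P in((635.5,-173.4,78),(543.5,-135.9,78),(541.1,-188.8,78)):
    u,v=proj(f,P); print(u,v); cv2.circle(c,(int(u*2),int(v*2)),3,(255,0,0),1) if 0 else cv2.drawMarker(c,(int(round(u)),int(round(v))),(255,0,0),0,8,1)
cv2.imwrite('pics/w2b.png',cv2.resize(c[:,:,::-1],(800,500),interpolation=2))
E
```

```text
time_s: 2.82
ee_pos: [637.0, -173.7, 135.1]
ee_rot: [-179.9, -0.2, 8.3]
force: [-0.2, 0.1, 0.9]
gripper_width: 32.0
[ 638.01304652 -174.09059322  136.72210478]
317.6814240694258 223.57040912348214
259.5540730125615 316.86089760126987
319.57892764117116 326.92822255541455
```

View pics/w2b.png

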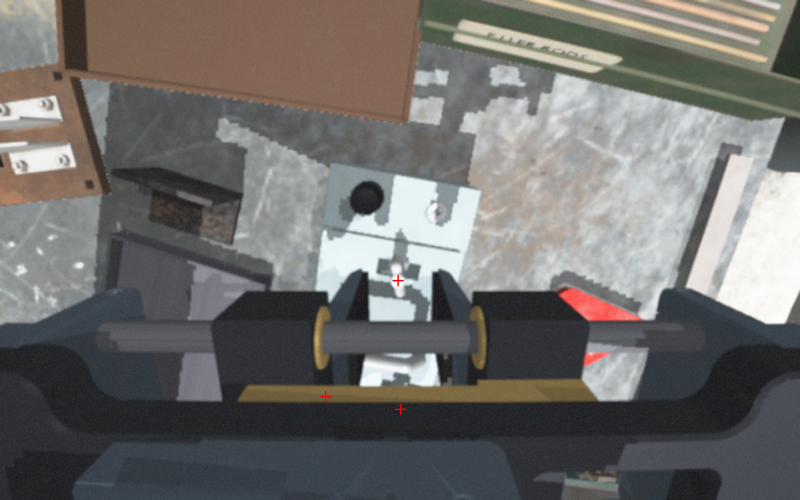

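The wing C marker sits on the wing at (398,281) between the fingers. I'll descend and close.

```bash
python3 -m jog '[[[-0.2,0,3],0,0.35],[[0,0,2.6],0,0.35],[[0,0,0],0,0.35],[[0,0,0],0,0],[[0,0,0],0,0],[[0,0,0],0,0],[[0,0,0],0,0]]' 30
```

```text
time_s: 3.75
ee_pos: [641.3, -171.6, 88.0]
ee_rot: [-179.9, -1.1, 8.3]
force: [-0.1, -3.4, -5.8]
gripper_width: 6.6
```

```bash
python3 -m jog '[[[0,0,0],0,0.3],[[-0.6,0,0.5],0,0.3],[[0,0,0.3],0,0.3],[[0,0,0],0,0.3]]' 30; python3 -c "
from h import *
s=telemetry.state();print(s['ee_pos'],s['force'],s['qpos'])"
```

```text
time_s: 4.25
ee_pos: [636.3, -173.8, 81.9]
ee_rot: [179.9, -1.4, 8.2]
force: [0.7, 0.3, -0.1]
gripper_width: 27.5
[ 636.25978891 -173.79597501   81.89042692] [ 0.6744144   0.31581283 -0.05586312] [-16.51084817  31.95661266  90.31369968   0.58472995  56.45431969
  64.93265175]
```

```bash
python3 -m jog '[[[0,0,0.2],0,0],[[0,0,0],0,0],[[0,0,0],0,0],[[0,0,0],-10,0],[[0,0,0],-10,0],[[0,0,0],-10,0],[[0,0,0],-10,0]]' 35; python3 -c "
from h import *
s=telemetry.state();print(s['ee_pos'],s['force'],s['torque'])"
```

```text
time_s: 5.12
ee_pos: [635.5, -171.0, 79.9]
ee_rot: [179.3, -1.1, 49.4]
force: [-0.7, 0.8, 1.4]
gripper_width: 6.7
[ 635.49393285 -170.96714271   79.92409238] [-0.7210607   0.75194437  1.43811817] [ 0.43352838  0.21379682 -0.08755121]
```

```bash
python3 -m jog '[[[0,0,0],-10,0],[[0,0,0],-10,0],[[0,0,0],-10,0],[[0,0,0],-9,0],[[0,0,0],0,0]]' 35; python3 -c "
from h import *
s=telemetry.state();print(s['ee_pos'],s['force'],s['torque'])"
```

```text
time_s: 5.75
ee_pos: [634.0, -170.4, 79.9]
ee_rot: [179.0, -0.5, 89.5]
force: [0.5, 0.6, 0.9]
gripper_width: 6.5
[ 634.03400443 -170.37854524   79.88228436] [0.45607634 0.62169402 0.85698014] [ 0.37536503  0.01691529 -0.3940731 ]
```

```bash
python3 -m jog '[[[0,0,0],0,0.3],[[0,0,0],0,0.3],[[0,0,-3],0,0.35],[[0,0,-3],0,0.35],[[-0.8,-4.7,0],0,0.35],[[-0.8,-4.7,0],0,0.35],[[0,0,0],10,0.35],[[0,0,0],10,0.35],[[0,0,0],10,0.35],[[0,0,0],10,0.35]]';python3 -m jog '[[[0,0,0],10,0.35],[[0,0,0],10,0.35],[[0,0,0],10,0.35],[[0,0,0],10,0.35],[[0,0,0],0,0.35]]'
```

```text
time_s: 7.0
ee_pos: [536.9, -188.2, 140.7]
ee_rot: [179.2, -0.9, 47.8]
force: [-0.0, 0.9, -0.9]
gripper_width: 32.0
time_s: 7.62
ee_pos: [537.4, -189.1, 141.3]
ee_rot: [179.8, -1.3, 6.5]
force: [0.5, -0.3, -0.3]
gripper_width: 31.7
```

```bash
python3 -m jog '[[[0.2,-0.2,3],-1.8,0.35],[[0,0,2.5],0,0.35],[[0,0,0],0,0.35],[[0,0,0],0,0.35]]';python3 -c "
from h import *
s=telemetry.state();print(s['ee_pos'],s['ee_rot'],s['force'])"
```

```text
time_s: 8.12
ee_pos: [542.0, -187.7, 87.0]
ee_rot: [179.6, -1.5, 8.9]
force: [1.1, 1.0, -0.1]
gripper_width: 32.0
[ 541.9905872  -187.6818938    86.99264169] [179.57752072  -1.49595119   8.85750869] [ 1.13702042  1.02425227 -0.10811621]
```

```bash
python3 -m jog '[[[-0.1,0,0.5],0.5,0.35],[[0,0,0],0,0],[[0,0,0],0,0],[[0,0,0],0,0],[[0,0,0],0,0],[[0,0,0],-10,0],[[0,0,0],-10,0]]' 35;python3 -c "
from h import *
s=telemetry.state();print(s['ee_pos'],s['ee_rot'],s['force'],s['torque'])"
```

```text
time_s: 9.0
ee_pos: [542.1, -186.0, 83.9]
ee_rot: [179.2, -1.5, 28.9]
force: [0.3, 3.2, -0.3]
gripper_width: 6.4
[ 542.10865647 -185.97521641   83.86556352] [179.15483454  -1.51146757  28.88615238] [ 0.28145707  3.16917486 -0.28065862] [ 0.69905331  0.00545574 -0.0596144 ]
```

```bash
python3 -m jog '[[[0,0,0],-10,0],[[0,0,0],-10,0],[[0,0,0],-10,0],[[0,0,0],-10,0],[[0,0,0],-10,0],[[0,0,0],-9,0],[[0,0,0],-2,0],[[0,0,0],0,0]]' 35;python3 -c "
from h import *
s=telemetry.state();print(s['ee_pos'],s['ee_rot'],s['force'],s['torque'])"
```

```text
time_s: 10.0
ee_pos: [539.3, -184.4, 83.8]
ee_rot: [178.6, -0.3, 91.4]
force: [0.3, 2.2, -0.5]
gripper_width: 7.2
[ 539.27966049 -184.40859624   83.82389972] [178.61636756  -0.30831716  91.4414693 ] [ 0.26758347  2.15249173 -0.48027103] [ 0.42124962 -0.16542363 -0.69087769]
```

```bash
python3 -m jog '[[[0,0,0],0,0.35],[[0,0,0],0,0.35],[[0,0,-5],0,0.35],[[0,0,-1],0,0.35],[[5.1,0.4,0],0,0.35],[[0,0,0],-7,0.35],[[0,0,3],0,0.35],[[0,0,0],0,0.35]]';python3 -c "
from h import *
s=telemetry.state();print(s['ee_pos'],s['ee_rot'],s['force'])"
```

```text
time_s: 11.0
ee_pos: [540.3, -133.9, 114.2]
ee_rot: [178.8, 0.1, 98.9]
force: [-0.1, 0.3, -0.4]
gripper_width: 31.8
[ 540.29874141 -133.92341686  114.24147795] [1.78750317e+02 1.40996793e-01 9.89050566e+01] [-0.05459066  0.28472376 -0.39123314]
```

```bash
python3 -m jog '[[[0,0.25,3.0],0,0.35],[[0,0,0.2],0,0.35],[[0,0,0],0,0],[[0,0,0],0,0],[[0,0,0],0,0],[[0,0,0],0,0],[[0,0,0],-10,0],[[0,0,0],-10,0]]' 35;python3 -c "
from h import *
s=telemetry.state();print(s['ee_pos'],s['ee_rot'],s['force'],s['torque'])"
```

```text
time_s: 12.0
ee_pos: [542.4, -135.0, 85.2]
ee_rot: [179.0, 0.6, 119.5]
force: [-0.0, -0.8, -4.3]
gripper_width: 6.4
[ 542.37284687 -134.95935696   85.19953184] [178.99647      0.63378875 119.50158707] [-0.0062232  -0.78155371 -4.34574776] [-0.05184509  0.05171271 -0.04987673]
```

```bash
python3 -m jog '[[[0,0,0],-10,0],[[0,0,0],-10,0],[[0,0,0],-10,0],[[0,0,0],-10,0],[[0,0,0],-10,0],[[0,0,0],-9,0],[[0,0,0],-2,0],[[0,0,0],0,0]]' 35;python3 -c "
from h import *
s=telemetry.state();print(s['ee_pos'],s['ee_rot'],s['force'],s['torque'],s['qpos'])"
```

```text
time_s: 13.0
ee_pos: [542.6, -134.5, 85.2]
ee_rot: [179.9, 1.2, -177.9]
force: [-0.2, -1.4, -4.7]
gripper_width: 7.0
[ 542.57827081 -134.52310401   85.24066817] [ 179.91619232    1.2133926  -177.94022526] [-0.18764352 -1.39255321 -4.71202049] [-0.02500125  0.1012728  -0.76445278] [ -15.35457506   24.07727941  104.32493562    0.5745073    50.46648383
 -107.7765554 ]
```

```bash
python3 -m jog '[[[0,0,0],0,0.35],[[0,0,0],0,0.35],[[0,0,-6],0,0.35],[[0,0,-6],0,0.35],[[-3.8,3.4,-3],0,0.35],[[0,0,-4],10.4,0.6],[[0,0,-4],10.4,0.6],[[0,0,-2],10.4,0.6],[[0,0,0],10.4,0.6],[[0,0,0],10.4,0.6]]';python3 -m jog '[[[0,0,0],10.4,0.6],[[0,0,0],10.4,0.6],[[0,0,0],10.4,0.6],[[0,0,0],10,0.6],[[0,0,0],0,0.6],[[0,0,0],0,0.6]]'
python3 - <<'E'
from h import *
f=grab('wrist','w3'); print(telemetry.state()['ee_pos'])
c=f['color']
for P in((588,-163,100),(532,4.6,3)): print(proj(f,P))
cv2.imwrite('pics/w3b.png',cv2.resize(c[:260,100:540,::-1],None,fx=1.8,fy=1.8,interpolation=2))
E
```

```text
time_s: 14.25
ee_pos: [577.2, -97.8, 351.5]
ee_rot: [178.4, 1.4, 128.6]
force: [0.6, -1.3, -0.5]
gripper_width: 54.5
time_s: 15.0
ee_pos: [577.7, -97.2, 355.3]
ee_rot: [177.4, 0.1, 86.5]
force: [-0.4, -0.4, -0.5]
gripper_width: 55.1
[577.72337708 -97.15514008 355.28162568]
(np.float64(320.6652866416824), np.float64(217.6279420079156))
(np.float64(278.96480905719955), np.float64(108.13050999923162))
```

View pics/w3b.png

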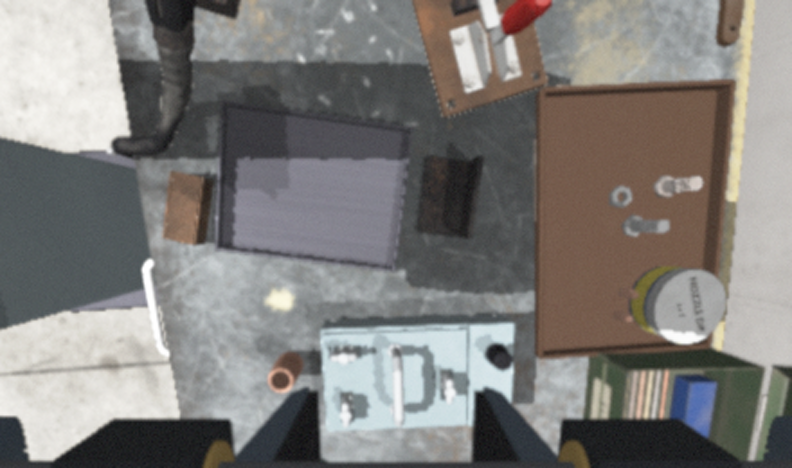

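```bash
python3 - <<'E'
from h import *
f=load('w3'); q=lambda u,v:(u/1.8+100-.2,v/1.8-.2)
o=[(q(410,127),(85,65,18)),(q(393,270),(85,-65,18)),(q(215,247),(-85,-65,18)),(q(220,103),(-85,65,18))]
x,r=fit(f,o,[532,4,-.1]);print(x,np.degrees(x[2]),r.tolist())
o=[(q(514,323),(110,50,54)),(q(322,430),(-68,-50,50)),(q(322,328),(-68,50,50)),(q(514,402),(110,-50,54)),(q(347,353),(-46,29,78)),(q(346,406),(-47,-24,78)),(q(447,386),(47,-6,78)),(q(499,356),(93,22,84)),(q(398,385),(0,0,100))]
x,r=fit(f,o,[588,-163,0]);print(x,np.degrees(x[2]),r.tolist())
for u,v in((188,208),(283,372),(475,195)): print(atz(f,*q(u,v),30))
E
```

```text
[ 5.22740407e+02  9.25684994e+00 -1.82155304e-01] -10.436730158061318 [[1.0, -0.5], [0.7, 1.0], [-1.0, 2.0], [-0.6, -1.7]]
[ 5.88727493e+02 -1.61467642e+02 -2.65031705e-02] -1.5185198141461316 [[0.0, -3.5], [2.6, -1.8], [-1.7, -2.1], [-1.5, 9.5], [-2.3, 0.0], [-0.3, 2.5], [1.6, 0.2], [2.4, -0.3], [0.2, 2.9]]
[414.26088813  -0.50030273  30.        ]
[ 480.47033117 -157.74073604   30.        ]
[671.18235692  -4.99225621  30.        ]
```

```bash
python3 -m jog '[[[-6,0,0],0,0.4],[[-0.6,0,5],-2,0.4],[[0,0,5],0,0.4],[[0,0,5],0,0.4],[[0,0,5],0,0.4],[[0,0,0],0,0.4],[[0,0,0],0,0.4]]' 40
python3 -c "
from h import *
s=telemetry.state();p=s['ee_pos'];M=R.from_euler('xyz',s['ee_rot'],degrees=True).as_matrix();print(p,s['ee_rot'],M.T@(np.array([588,-163,97])-p)/10)"
```

```text
time_s: 15.92
ee_pos: [586.7, -166.9, 154.6]
ee_rot: [176.8, 0.4, 89.2]
force: [0.4, 0.2, 1.1]
gripper_width: 36.7
[ 586.71016223 -166.89651775  154.62267466] [176.81213206   0.35359432  89.16040359] [ 0.42705346 -0.1972302   5.75768332]
```

```bash
python3 -m jog '[[[0.4,-0.2,3],0,0.4],[[0,0,2.6],0.7,0.4],[[0,0,0],0,0.4]]' 40
python3 -c "
from h import *
s=telemetry.state();p=s['ee_pos'];M=R.from_euler('xyz',s['ee_rot'],degrees=True).as_matrix();print(p,s['ee_rot'],M.T@(np.array([588,-163,97])-p)/10)"
```

```text
time_s: 16.3
ee_pos: [593.4, -164.7, 106.4]
ee_rot: [175.9, 0.6, 88.5]
force: [-0.2, -0.3, -0.0]
gripper_width: 36.5
[ 593.36449305 -164.714354    106.40883652] [175.92412721   0.56223489  88.53779483] [ 0.16691573 -0.6060442   0.89848738]
```

```bash
python3 -m jog '[[[0.1,-0.6,0.9],0,0.4],[[0,0,0],0,0],[[0,0,0],0,0],[[0,0,0],0,0],[[0,0,0],0,0]]' 45
python3 -c "
from h import *
s=telemetry.state();p=s['ee_pos'];print(p,s['ee_rot'],s['force'],s['torque'],s['gripper_width'])"
```

```text
time_s: 16.92
ee_pos: [588.9, -164.1, 101.9]
ee_rot: [175.6, 0.6, 88.6]
force: [-1.1, 0.3, -1.0]
gripper_width: 8.0
[ 588.88569045 -164.07762727  101.91211085] [175.6237385    0.64710275  88.55958493] [-1.1013751   0.33589416 -0.9944679 ] [-0.05033644  0.1748106  -0.07510963] 8.001232478078958
```

```bash
python3 -m jog '[[[0,0.08,-1],0,0],[[0,0.08,-1],0,0]]' 45
python3 -c "
from h import *
s=telemetry.state();p=s['ee_pos'];print(p,s['ee_rot'],s['force'],s['torque'],s['gripper_width'])"
python3 -m jog '[[[0,0.08,-1],0,0],[[0,0.08,-1],0,0],[[0,0,0],0,0]]'
python3 -c "
from h import *
s=telemetry.state();p=s['ee_pos'];M=R.from_euler('xyz',s['ee_rot'],degrees=True).as_matrix();print(p,s['ee_rot'],s['force'],s['torque'],s['gripper_width'],M.T@[0,0,1])"
```

```text
time_s: 17.18
ee_pos: [588.7, -163.7, 121.7]
ee_rot: [175.7, 0.6, 88.6]
force: [0.1, 0.0, -2.7]
gripper_width: 8.1
[ 588.65245463 -163.69971757  121.66325554] [175.72763569   0.61492934  88.57070168] [ 0.05317044  0.01130484 -2.7482898 ] [ 0.01832831 -0.05382991  0.02128489] 8.05254381654076
time_s: 17.55
ee_pos: [590.0, -163.8, 144.8]
ee_rot: [175.5, 0.7, 88.6]
force: [-0.0, 0.1, -2.7]
gripper_width: 7.8
[ 589.9709329  -163.75378872  144.84171393] [175.51729063   0.66975757  88.57425724] [-0.00515597  0.09589489 -2.73979841] [-0.01487628 -0.00633677 -0.0073639 ] 7.778477265664493 [-0.01168921  0.0781529  -0.99687285]
```

```bash
python3 -m jog '[[[0,0.3,-3.5],0,0],[[6,-2.3,-1],0,0],[[6,-2.3,0],0,0],[[5,-2.0,0],0,0],[[0,0,0],4.5,0],[[0,0,0],4.5,0],[[0,0,0],0,0],[[0,0,0],0,0]]' 45
python3 - <<'E'
from h import *
f=load('w3'); q=lambda u,v:(u/1.8+100-.2,v/1.8-.2)
for u,v in((170,130),(120,150),(190,40),(505,30),(445,105)): print([atz(f,*q(u,v),z)[:2].round() for z in(0,100,180)])
s=telemetry.state();p=s['ee_pos'];M=R.from_euler('xyz',s['ee_rot'],degrees=True).as_matrix();print(p,s['ee_rot'],s['force'],s['gripper_width'],M.T@(np.array([522.7,9.3,p[2]])-p),M.T@[0,0,-1])
f=grab('scene','s4'); g=grab('side','d4'); grab('wrist','w4')
a=f['color'][120:300,230:450,::-1]; b=g['color'][120:300,200:420,::-1]
cv2.imwrite('pics/c4.png',cv2.resize(np.hstack([a,b]),None,fx=1.8,fy=1.8,interpolation=2))
E
```

```text
time_s: 18.55
ee_pos: [526.8, 10.2, 182.7]
ee_rot: [175.5, -0.1, 79.4]
force: [0.6, 0.4, -2.3]
gripper_width: 7.7
[array([399.,  70.]), array([434.,  51.]), array([461.,  36.])]
[array([350.,  56.]), array([395.,  40.]), array([430.,  27.])]
[array([428., 143.]), array([457., 110.]), array([480.,  83.])]
[array([708., 137.]), array([682., 105.]), array([661.,  80.])]
[array([651.,  77.]), array([636.,  57.]), array([625.,  41.])]
[526.80732802  10.1647539  182.69500894] [ 1.75517450e+02 -1.36766819e-01  7.93876950e+01] [ 0.64375085  0.36337705 -2.29836177] 7.732780144422131 [-1.60637399 -3.86565912 -0.30689564] [-0.00238703 -0.07815525  0.99693834]
```

View pics/c4.png

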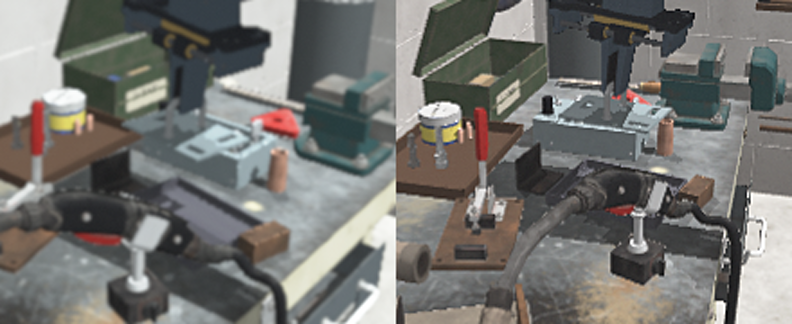

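```bash
python3 - <<'E'
from h import *
f=load('s4');g=load('d4');w=load('w3'); q=lambda u,v:(u/1.8+100-.2,v/1.8-.2)
F=lambda u,v:(u/1.8+230,v/1.8+120); G=lambda u,v:((u-396)/1.8+200,v/1.8+120)
for n,a,b in(('end',(205,253),(677,205)),('topmid',(90,192),(605,173)),('hoseapex',(232,258),(700,212)),('whitehook',(152,222),(660,190))):
    P=tri((f,*F(*a)),(g,*G(*b))); u,v=proj(w,P); print(n,P.round(),(u-100)*1.8,v*1.8)
E
```

```text
end [417. 120.  58.] 155.7262766962534 47.76933162471168
topmid [485. 230. 154.] 177.25807870989922 -230.06317431890676
hoseapex [390. 106.  49.] 129.45128852713216 72.7777399383124
whitehook [428. 202. 127.] 106.93821360046414 -134.62481141061104
```

```bash
python3 - <<'E'
from h import *
c=cv2.imread('pics/w4.png'); cv2.imwrite('pics/w4b.png',cv2.resize(c,(800,500),interpolation=2))
E
```

```text
(no output)
```

View pics/w4b.png

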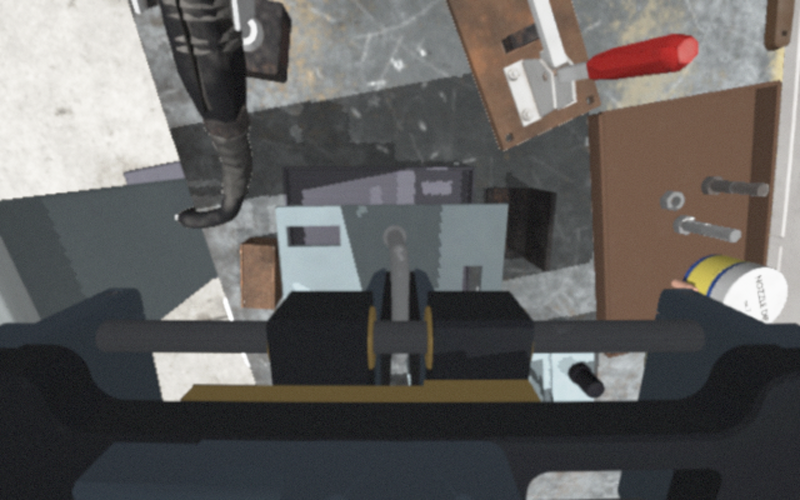

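```bash
python3 - <<'E'
from h import *
f=load('w4'); a=atz(f,285/1.25,168/1.25,18);b=atz(f,473/1.25,165/1.25,18)
d=b-a; y=np.degrees(np.arctan2(d[1],d[0])); n=np.array([d[1],-d[0]])/np.hypot(*d[:2]); print(a,b,np.hypot(*d[:2]),y,((a+b)/2)[:2]+65*n)
# cover edge check: far edge corners at z=p-?
s=telemetry.state();z=s['ee_pos'][2]-102+54
a=atz(f,276/1.25,206/1.25,z);b=atz(f,508/1.25,206/1.25,z);d=b-a;n=np.array([d[1],-d[0]])/np.hypot(*d[:2]);print(z,a,b,np.hypot(*d[:2]),np.degrees(np.arctan2(d[1],d[0])),((a+b)/2)[:2]+46*n)
E
```

```text
[455.20000335  86.91299024  18.        ] [617.0315474   58.72066621  18.        ] 164.2688521346715 -9.882200955717604 [524.96027609   8.78125346]
134.69335427126563 [472.27796136  66.08001538 134.69335427] [602.13981172  40.28585227 134.69335427] 132.39878787395796 -11.23431072197052 [528.24708619   8.06435523]
```

```bash
python3 -m jog '[[[0.1,-0.6,2.5],0,0],[[0,-0.2,2.5],0,0],[[0,-0.2,2.5],0,0],[[0,-0.2,2.5],0,0],[[0,0,0],0,0],[[0,0,0],0,0]]' 45
python3 -c "
from h import *
s=telemetry.state();p=s['ee_pos'];M=R.from_euler('xyz',s['ee_rot'],degrees=True).as_matrix();print(p,s['ee_rot'],s['force'],s['gripper_width'],M.T@(np.array([523,10,55])-p))"
```

```text
time_s: 19.45
ee_pos: [525.8, 10.7, 81.3]
ee_rot: [175.2, -0.2, 79.3]
force: [-0.3, -0.1, -2.3]
gripper_width: 7.7
[525.78564503  10.72229626  81.27595693] [175.2249913   -0.18308604  79.32550047] [-0.33661719 -0.07192582 -2.26399677] 7.745171338622648 [-1.30973737 -4.78157049 25.96398687]
```

```bash
python3 -m jog '[[[-0.1,-0.4,1],0,0],[[0,-0.05,0.9],0,0],[[0,0,0],0,0],[[0,0,0],0,0]]' 45
python3 -c "
from h import *
s=telemetry.state();p=s['ee_pos'];print(p,s['ee_rot'],s['force'],s['torque'])"
```

```text
time_s: 19.95
ee_pos: [524.0, 10.2, 62.9]
ee_rot: [175.0, -0.2, 79.3]
force: [0.6, 0.1, -3.3]
gripper_width: 7.9
[524.02943873  10.22231595  62.85071464] [174.9849383   -0.22902153  79.32617397] [ 0.55377844  0.05756189 -3.30896686] [-0.01314504  0.0289565  -0.02813296]
```

```bash
python3 -m jog '[[[0,-0.03,0.4],0,0],[[0,0,0.2],0,0],[[0,0,0.2],0,0],[[0,0,0],0,0]]' 45
python3 -c "
from h import *
s=telemetry.state();p=s['ee_pos'];print(p,s['ee_rot'],s['force'],s['torque'])"
```

```text
time_s: 20.45
ee_pos: [525.5, 10.3, 55.4]
ee_rot: [174.9, -0.3, 79.3]
force: [-0.9, -0.8, -0.5]
gripper_width: 7.8
[525.46594278  10.28309776  55.36517182] [174.85251496  -0.25837585  79.33008371] [-0.90861336 -0.78864612 -0.4578785 ] [-0.13184806  0.23737027 -0.06540275]
```

```bash
python3 -m jog '[[[0,0,0.15],0,0],[[0,0,0.1],0,0],[[0,0,0],0,0]]' 45
python3 - <<'E'
from h import *
s=telemetry.state();p=s['ee_pos'];print(p,s['ee_rot'],s['force'],s['torque'])
g=grab('side','d5');f=grab('scene','s5')
a=f['color'][180:280,270:390,::-1]; b=g['color'][150:250,250:370,::-1]
cv2.imwrite('pics/c5.png',cv2.resize(np.hstack([a,b]),None,fx=3.3,fy=3.3,interpolation=2))
E
```

```text
time_s: 20.82
ee_pos: [525.6, 10.4, 55.3]
ee_rot: [174.8, -0.3, 79.3]
force: [-0.6, 0.4, -0.5]
gripper_width: 7.8
[525.55009179  10.40927132  55.30321965] [174.81204533  -0.26117152  79.34798237] [-0.64017124  0.38033345 -0.4879511 ] [-0.21298235  0.27625359 -0.00792358]
```

View pics/c5.png

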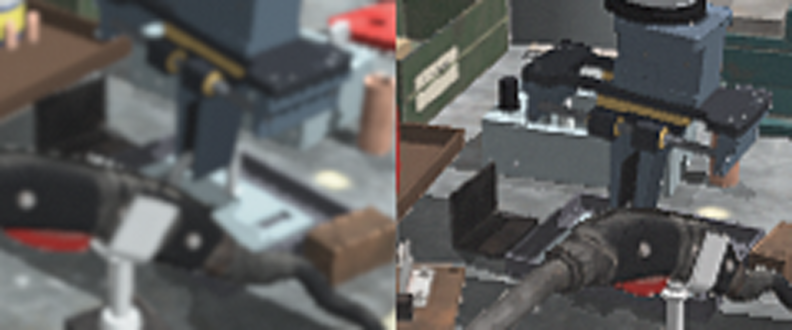

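```bash
python3 -m jog '[[[0,0,0.3],0,0],[[0,0,0],0,0]]' 45
python3 -c "
from h import *
s=telemetry.state();p=s['ee_pos'];print(p,s['ee_rot'],s['force'],s['torque'])"
```

```text
time_s: 21.18
ee_pos: [525.8, 10.6, 55.3]
ee_rot: [174.8, -0.3, 79.3]
force: [-1.1, -1.3, -1.2]
gripper_width: 7.5
[525.75234603  10.62055432  55.25829693] [174.77038881  -0.29417456  79.32763742] [-1.11334506 -1.31972142 -1.17194565] [-0.27518121  0.10781386 -0.01627915]
```

```bash
python3 -m jog '[[[0,0,0],0,0.1],[[0,0,0],0,0.2],[[0,0,0],0,0.35],[[0,0,0],0,0.35],[[0,0.2,-2],0,0.35],[[0,0.4,-4],0,0.35],[[0,0.4,-5],0,0.35],[[0,0,-6],0,0.35],[[0,0,-6],0,0.35],[[-6,0,-1],0,0.35]]'
python3 -m jog '[[[-4,0,0],0,0.35],[[0,0,0],0,0.35],[[0,0,0],0,0.35],[[0,0,0],0,0.35]]'
python3 - <<'E'
from h import *
s=telemetry.state();print(s['ee_pos'],s['force'])
w=grab('wrist','w6');grab('scene','s6');grab('side','d6')
cv2.imwrite('pics/w6b.png',cv2.resize(w['color'][:280,130:510,::-1],None,fx=2,fy=2,interpolation=2))
E
```

```text
time_s: 22.42
ee_pos: [504.1, -45.7, 299.9]
ee_rot: [174.8, -0.3, 79.7]
force: [-0.6, -0.8, -0.6]
gripper_width: 32.3
time_s: 22.92
ee_pos: [496.7, -87.1, 301.1]
ee_rot: [174.6, -0.3, 79.5]
force: [0.1, 0.0, 1.0]
gripper_width: 31.9
[496.67038944 -87.14846885 301.09168689] [0.1370455  0.0132827  0.98442746]
```

View pics/w6b.png

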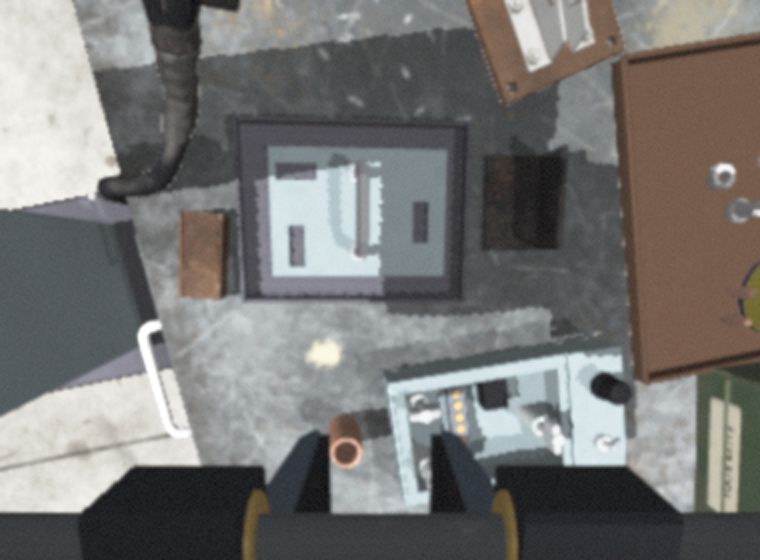

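The cover lies flat in the middle of the tray: its corners are at about (268,147) to (446,277), and the handle is up at (362,210). The nozzle (345,440), tube (203,255) and angle iron (522,200) are still standing. The box is open, and the gripper is clear of everything.

```bash
python3 -c "
from h import *
print(job_done(), telemetry.state()['time_s'])"
```

```text
the job is handed in; nothing more can be done
the job is handed in; nothing more can be done
```

The job is done and handed in, at about 23 s of robot time (limit 69 s).

- **Screws:** I turned wing screws C, B and A counter-clockwise with the cover still on. Each one ended at its stop, where the twisting torque rose from about 0.06 to between 0.4 and 0.8 N m. The picture taken before the lift shows each wing lying along its slot.
- **Cover:** I lifted it straight off by the handle. It came up without catching, with 2.7 N of weight on the wrist. I lowered it into the tray until it would not go further down, at the height expected for the tray floor, and only then let go.
- **Last picture:** The cover lies flat near the middle of the tray with its handle up. The nozzle, angle iron and square tube are standing in place, and the gripper is clear of everything.
- **Checks that disagreed:** With the cover on the floor the wrist force stayed slightly downward, between -0.5 and -1.2 N, where pressing should have made it positive. I relied on the height and on the cover not moving further down instead. The tool also picked up a tilt of about 5° over the moves, with no visible effect on how the cover lies. The first two measurements of the tray's position differed by about 10 mm, so I took a third from above before lowering.

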